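# Clamp the grinder burr and hold the reading lens in focus over it

### The job

The coffee grinder's burr has been put back: turn its three clamp bolts clockwise to their end stops so that each claw points at the burr's centre, one after the other, starting with the bolt opposite the thin post and going round clockwise as seen from above. Then take the reading lens by its handle and hold it level and centred over the burr, its glass at the height of the brass collar on the post, and finish while holding it there, still. Do not touch the grinder with the lens, shift the collar, or disturb the mug, jar and brush.

Things in the scene. Friction and masses are not known exactly. Their poses are not given: they have to be found in the camera images.
- grinder: Opened coffee grinder, fixed: round grey carrier 184 mm wide, 18 mm high; steel burr 76 mm wide in its middle; three clamp bolts 62 mm from the centre, 120 degrees apart; a thin upright post (9 mm thick, top at z = 130 mm) 98 mm from the centre. Origin: underside centre, on the burr's axis; x points to the post, z up. Bolt 1 at -x, bolt 2 at +60 degrees from x towards y, bolt 3 at -60.
- bolt1 (a joint): Turn of clamp bolt 1 (straight across from the post), rad: grows clockwise seen from above; 1.5 is the end stop (claw points at the burr's centre, over its rim); starts 0.8 to 1.3 short of it. Friction about 0.06 N m; stays where it is left.
- bolt1_grip (a point): Grip of bolt 1 (straight across from the post): on its axis, 66 mm above the counter, 9 mm below the top of its upright black wing (36 mm long, 12 mm thick, z = 42 to 75 mm), to be pinched across the 12 mm (point's y). x runs along the wing, towards the side of the small steel claw below it (reaches 28 mm from the axis, top at z = 36 mm); z up.
- bolt2 (a joint): Turn of clamp bolt 2 (next one clockwise after bolt 1), rad: grows clockwise seen from above; 1.5 is the end stop (claw points at the burr's centre, over its rim); starts 0.8 to 1.3 short of it. Friction about 0.06 N m; stays where it is left.
- bolt2_grip (a point): Grip of bolt 2 (next one clockwise after bolt 1): on its axis, 66 mm above the counter, 9 mm below the top of its upright black wing (36 mm long, 12 mm thick, z = 42 to 75 mm), to be pinched across the 12 mm (point's y). x runs along the wing, towards the side of the small steel claw below it (reaches 28 mm from the axis, top at z = 36 mm); z up.
- bolt3 (a joint): Turn of clamp bolt 3 (last one clockwise), rad: grows clockwise seen from above; 1.5 is the end stop (claw points at the burr's centre, over its rim); starts 0.8 to 1.3 short of it. Friction about 0.06 N m; stays where it is left.
- bolt3_grip (a point): Grip of bolt 3 (last one clockwise): on its axis, 66 mm above the counter, 9 mm below the top of its upright black wing (36 mm long, 12 mm thick, z = 42 to 75 mm), to be pinched across the 12 mm (point's y). x runs along the wing, towards the side of the small steel claw below it (reaches 28 mm from the axis, top at z = 36 mm); z up.
- burr_face (a point): Centre of the burr's face, 30 mm above the counter; axes as the grinder's.
- focus_mark (a point): Centre of the brass collar (22 mm in diameter, 8 mm high) on the post: the middle of the collar marks the focal height, different each time, 94 to 120 mm above the counter. It slides stiffly (about 4 N) on the post and must not be shifted.
- lens: Reading lens, 0.10 to 0.16 kg, lying flat on the counter: steel-rimmed round glass 72 mm across, rim 10 mm high, with a straight dark wooden handle 16 mm wide, 22 mm high and 112 mm long whose underside is flush with the rim's. Origin: centre of the rim's underside; the handle runs along -x from 34 to 146 mm from the origin; z up.
- lens_center (a point): Centre of the lens's glass, 5 mm above its underside; axes as the lens's.
- lens_grip (a point): Point in the middle of the lens's handle, 62 mm from the glass's centre (along -x) and 13 mm above the underside: about the lens's balance point, a good place to pinch the handle across its 16 mm (along y).
- mug: Bystander: white mug, 80 mm wide, 90 mm high, handle at +y. Origin: underside centre.
- jar: Bystander: amber glass jar with wooden cap, 72 mm wide, 110 mm high. Origin: underside centre.
- brush: Bystander: flat cleaning brush lying down, 200 mm long, 42 mm wide, 20 mm high. Origin: underside centre; x along it, towards the bristles.
Things that resemble listed ones, but are neither listed nor needed, are in the scene too. There is more than one size of the grinder; the job needs the larger.

How it is judged:
On the way, in this order (a step that is already met when the one before it is completed fails the run):
1. clamp bolt 1 is turned to its end stop (value of joint bolt1 above 1.4 rad), for 0.1 s.
2. clamp bolt 2 is turned to its end stop (value of joint bolt2 above 1.4 rad), for 0.1 s.
3. clamp bolt 3 is turned to its end stop (value of joint bolt3 above 1.4 rad), for 0.1 s.
4. the lens is taken up in the gripper, with all bolts home (value of joint each of bolt1, bolt2, bolt3 above 1.4 rad and height (world z) of lens above 0.05 m and contact force between the fingers and lens above 1 N), for 0.2 s.
At the end, for the whole second after the job is handed in: All three bolts within 0.1 rad of their end stops; the lens held by the gripper alone, touching neither grinder nor bystanders, glass centre within 12 mm of the burr's axis and within 7 mm of the collar's height, level within 8 degrees, and still (value of joint each of bolt1, bolt2, bolt3 above 1.4 rad and horizontal distance between lens_center and burr_face below 0.012 m and z of lens_center in the frame of focus_mark between -0.007 and 0.007 m and angle between lens's own z axis and vertical below 0.14 rad and linear speed of lens below 0.02 m/s and angular speed of lens below 0.2 rad/s and contact force between the fingers and lens above 1 N and contact force between lens and grinder below 0.2 N and contact force between lens and mug below 0.2 N and contact force between lens and jar below 0.2 N and contact force between lens and brush below 0.2 N); the arm keeps its last pose, push and grip.
It fails at once if the lens knocks against the grinder (contact force between lens and grinder above 1 N).
It fails at once if the collar is shifted (distance of focus_mark from where it was at the start of the episode above 0.004 m).
It fails at once if mug, jar or brush disturbed (distance of any of mug, jar, brush from where it was at the start of the episode above 0.02 m).
It also fails if it takes over 72 s, if anything falls off the work surface, if the arm or the gripper's body presses on something with over 40 N, if the wrist force passes 120 N, or if a joint passes its speed limit or range.

### The arm

A 7-joint arm with a two-finger parallel gripper is mounted at the origin on the work surface. World frame = base frame: x ahead of the robot, y to its left, z up, the work surface at z = 0. Lengths are in m, angles in rad, forces in N, time in s.
With the tool pointing down it reaches from about 0.425 to 0.875 m from the base axis. Payload 4.7 kg.
Tool frame: the origin (TCP) lies at the very end of the fingers, on their centre line; the grasp point (between the pads) lies 19 mm behind it; z points along the fingers, y is the line along which they close (so a half turn about z gives the same grasp; the last joint's range is limited). The gripper opens to 87 mm and grips with 3 to 60 N. Pads are 19 mm wide; open, the fingers measure 117 mm over their backs; the gripper's body (75 mm by 190 mm) begins 51 mm behind the grasp point.
Start: joints at [0.014, 0.321, -0.07, 1.45, 0.023, 1.371, -0.057], TCP at [0.65, -0, 0.223] pointing down, gripper open.
Joint ranges: [-2.86, 2.86], [-0.3, 2.09], [-1.38, 1.24], [0.06, 2.45], [-1.56, 4.7], [0.09, 2.05], [-2.69, 2.69]. Speed limits (rad/s): [2.57, 2.57, 3.14, 3.14, 3.14, 3.14, 3.14].

### API

Orientations are given as a rotation vector (axis times angle).
In Python, from bench import ctrl, get_image, job gives the robot as it stands.
- The arm moves only by the shell command python3 -m crank 'ROWS' [FORCE]. ROWS is JSON, a list that holds one entry, the list of rows, each a list of 5 numbers: the shift along the tool's x, y, z in mm, then the turn about the tool's z in rad, then the closure, from -1 (fully open) to 1 (shut), so that 0 is half open. A call has 1 to 10 rows; each row shifts and turns the commanded pose from where the row before left it, along the tool's axes as they then stand; what a row does not reach is not made up. A row lasts 1/12 s, in which the tool goes at most 41.7 mm and 7.16 degrees, less where a joint would pass 70% of its speed; a pose out of reach is approached as far as the arm can. A call with a gripper value outside its range is refused whole. The fingers move at their own pace and stop on an object; FORCE is the grip in N (left out, the last holds). Time passes only in rows, so rows that do not move let the fingers close. It gives the time, the measured TCP pose, the force, the opening and the grip force at its end, in the units of the state.
- ctrl.get_state(): the state, without advancing time (a new reading comes with each control period).
- get_image(name): name is "scene" or "side" or "wrist"; returns a dict with "pixels" (420x560x3 uint8, red, green, blue), "fx", "fy", "cx", "cy" (pixels), "T" (4x4, takes a point from camera to world coordinates); the wrist camera has in their place "T_tool_cam" (4x4, takes a point from camera to tool coordinates, whose origin is the TCP and whose axes are the flange's). Camera axes: x right, y down, z forward; pixel columns grow to the right and rows downward; lengths in m; the calibration is good to about 2 mm. A picture is of the moment at which its call begins: read the wrist's pose just before it. There is no depth.
- job.close_job(): hands the job in; it is judged then, once.
The state is a dict: "time": time; "joint_positions": joint angles; "qd": joint speeds; "joint_torque": joint torques, N m; "position": TCP position; "tool_rot": TCP orientation; "ft_force": force on the tool from outside, world axes, zero at the start; "torque": the same for the moment, N m; "grip_width": opening from 0.0 (shut) to 1.0 (fully open); "grip_force": force on a finger pad.
Only numpy, scipy, OpenCV 4.12 (cv2) and the standard library are available. Lean on these libraries where they do the work, as an engineer would, in place of code of your own. Each camera call takes 0.05 s, during which the arm holds its last target. There are 200 camera calls.

## Working session

There is one attempt and no reset: what is moved stays moved. The work goes in short steps, Python scripts to look and compute and a shell command to move; the robot and the scene stay as the last step left them, time stands still between calls to the robot, and variables do not carry over. Pictures are saved under pics/ and viewed, at most 12 in all, crops included, and the job is handed in when it is done.

```bash
ls; mkdir -p pics; cat > h.py <<'E'
import numpy as np, cv2
from scipy.spatial.transform import Rotation as R
from bench import ctrl, get_image, job
def save(im,name,crop=None,scale=1):
    p=im["pixels"][:,:,::-1]
    if crop: x0,y0,x1,y1=crop; p=p[y0:y1,x0:x1]
    cv2.imwrite(f"pics/{name}.png",cv2.resize(p,None,fx=scale,fy=scale,interpolation=cv2.INTER_CUBIC))
def toolT(s):
    T=np.eye(4);T[:3,:3]=R.from_rotvec(s["tool_rot"]).as_matrix();T[:3,3]=s["position"];return T
def ray(T,K,u,v,z):
    d=T[:3,:3]@np.array([(u-K["cx"])/K["fx"],(v-K["cy"])/K["fy"],1]);o=T[:3,3]
    return o+d*(z-o[2])/d[2]
def proj(T,K,P):
    q=np.linalg.inv(T)@np.append(P,1);return np.array([K["fx"]*q[0]/q[2]+K["cx"],K["fy"]*q[1]/q[2]+K["cy"]])
E
python3 - <<'E'
from h import *
import pickle
s=ctrl.get_state();print(s)
d={n:get_image(n) for n in("scene","side","wrist")}
pickle.dump((s,d),open("i0.pkl","wb"))
for n in d: save(d[n],n+"0"); print(n,d[n].get("T",d[n].get("T_tool_cam")),d[n]["fx"],d[n]["cx"],d[n]["cy"])
a=np.hstack([d["scene"]["pixels"],d["side"]["pixels"]])
E
```

```text
pics
{'time': 0.0, 'joint_positions': array([ 0.01407472,  0.32182447, -0.07009138,  1.45167907,  0.02261709,
        1.37079129, -0.05688023]), 'qd': array([-0.00065599, -0.00092684, -0.00125414,  0.00055056, -0.00121843,
       -0.00155183, -0.00195811]), 'joint_torque': array([-2.58547143e-04, -4.91284704e+01, -4.03903294e-01, -3.12526345e+01,
       -6.40594075e-02,  4.37659642e-02,  1.61017233e-04]), 'position': array([ 6.49445538e-01, -3.56745444e-05,  2.21458570e-01]), 'tool_rot': array([-2.22044673, -2.22063644,  0.00224795]), 'ft_force': array([ 0.4407405 , -0.62117802, -0.13092703]), 'torque': array([-0.00666229, -0.02604287,  0.01007706]), 'grip_force': 0.0, 'grip_width': 1.000229571869039}
scene [[ 0.63829825  0.53217305 -0.55620787  1.32377619]
 [ 0.76956352 -0.4586341   0.4443273  -0.55862033]
 [-0.01863688 -0.71165062 -0.70228631  0.97753294]
 [ 0.          0.          0.          1.        ]] 480.71232365937067 280.176881525358 209.87254179875936
side [[ 0.87458333 -0.24889787  0.41611758  0.2096932 ]
 [-0.48456779 -0.41810357  0.76836414 -0.7301881 ]
 [-0.01726396 -0.87363565 -0.48627431  0.56686455]
 [ 0.          0.          0.          1.        ]] 384.5120246726796 270.2464809692007 207.25221175614035
wrist [[ 7.05548671e-04 -9.62570426e-01 -2.71030769e-01  7.37669467e-02]
 [ 9.99998114e-01  1.16960795e-03 -1.55068256e-03  4.21023504e-05]
 [ 1.80964091e-03 -2.71029164e-01  9.62569435e-01 -1.61877158e-01]
 [ 0.00000000e+00  0.00000000e+00  0.00000000e+00  1.00000000e+00]] 326.4571654175105 278.26787060643335 209.5277637748148
```

View pics/scene0.png

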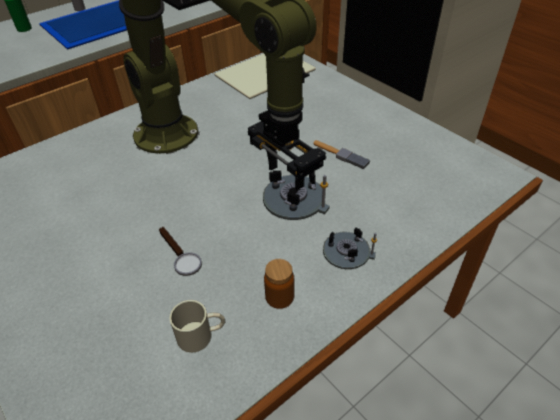

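View pics/side0.png

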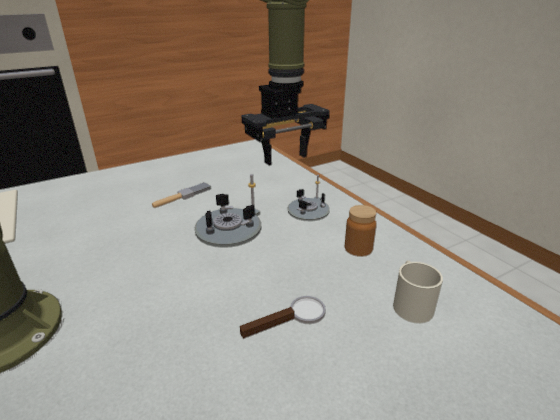

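The scene has two grinders. The larger is at scene (293,196) / side (228,226), and the smaller lookalike is at scene (347,249) / side (308,208). There is one lens, with its glass at scene (188,264) / side (308,309). The mug, jar and brush are bystanders. I choose the larger grinder, and one close crop will check it.

```bash
python3 - <<'E'
from h import *
import pickle
s,d=pickle.load(open("i0.pkl","rb"))
S=d["scene"];D=d["side"]
r=lambda I,u,v,z:np.round(ray(I["T"],I,u,v,z),3)
print("big",r(S,293,196,.018),r(D,228,224,.018)); print("small",r(S,347,249,.015),r(D,308,208,.015))
print("lens",r(S,188,264,.01),r(D,308,309,.01)); print("handle end",r(S,162,231,.02),r(D,243,330,.02))
print("jar",r(S,279,300,0),"mug",r(S,191,340,0),"brush",r(S,342,154,.01))
# composite: scene crop x4, side crop x4
p=S["pixels"][165:220,255:335,::-1];q=D["pixels"][165:250,185:270,::-1]
a=cv2.resize(p,(400,275),interpolation=cv2.INTER_CUBIC);b=cv2.resize(q,(400,400),interpolation=cv2.INTER_CUBIC)
w=cv2.resize(d["wrist"]["pixels"][:,:,::-1],(400,300))
c=np.zeros((575,800,3),np.uint8);c[:275,:400]=a;c[:400,400:]=b;c[275:,:400]=w
cv2.imwrite("pics/comp1.png",c)
E
```

```text
big [0.544 0.114 0.018] [0.535 0.114 0.018]
small [0.789 0.09  0.015] [0.775 0.081 0.015]
lens [ 0.555 -0.254  0.01 ] [ 0.547 -0.258  0.01 ]
handle end [ 0.418 -0.25   0.02 ] [ 0.406 -0.251  0.02 ]
jar [ 0.788 -0.142  0.   ] mug [ 0.742 -0.364  0.   ] brush [0.49  0.369 0.01 ]
```

View pics/comp1.png

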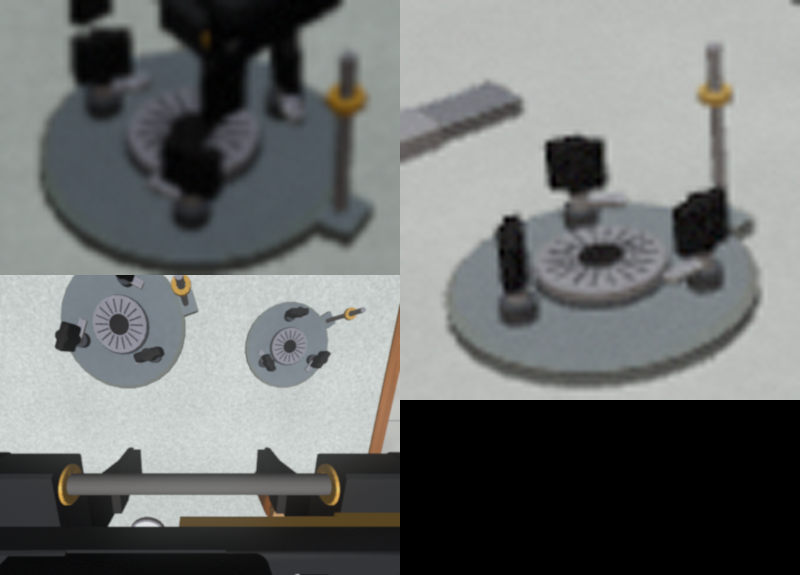

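The crop confirms the larger grinder: three black wings, claws beside the burr, and a collar on the post on the +x/+y side. In the wrist picture it is at about (170,60) in full pixels. I'll move closer to get a full wrist view.

```bash
python3 -m crank '[[[15,-25,0,0,-1],[15,-25,0,0,-1],[15,-25,0,0,-1],[15,-25,0,0,-1],[0,0,0,0,-1],[0,0,0,0,-1],[0,0,0,0,-1]]]' && python3 - <<'E'
from h import *
import pickle
s=ctrl.get_state();i=get_image("wrist");pickle.dump((s,i),open("i1.pkl","wb"));print(s["position"])
c=i["pixels"][0:260,60:460];
cv2.imwrite("pics/w1.png",cv2.resize(c[:,:,::-1],(800,520),interpolation=cv2.INTER_CUBIC))
E
```

```text
time: 0.73
position: [0.5504, 0.0594, 0.2227]
tool_rot: [2.221, 2.22, 0.0]
ft_force: [0.3, -0.2, 0.6]
grip_width: 0.998
grip_force: 0.0
[0.55040542 0.05942649 0.22268629]
```

View pics/w1.png

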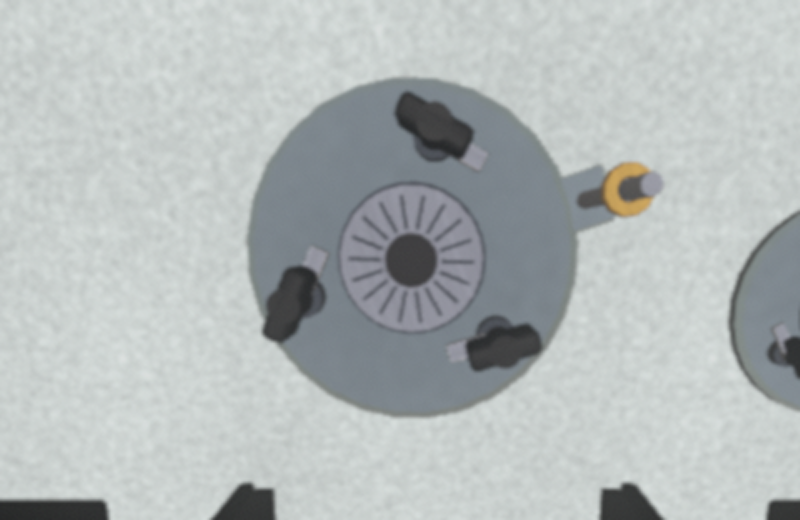

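In the crop (scale 2, offset 60,0): burr centre (411,257), post top (651,183), collar (629,190). Wing 1 (opposite the post) is at (290,302), wing 2 at (435,125) and wing 3 at (504,347). The claw tips are at (318,255), (478,160) and (455,352).

```bash
cat > fit.py <<'E'
from h import *
import pickle
s,i=pickle.load(open("i1.pkl","rb"));T=toolT(s)@i["T_tool_cam"]
w=lambda u,v,z:ray(T,i,u/2+60,v/2,z)
c=w(411,257,.030);c2=w(412,247,.018);p=w(651,183,.130)
print("burr",c,"carrier",c2,"post",p,np.linalg.norm((p-c)[:2]))
th=np.arctan2(*(p-c)[[1,0]]);print("th",th)
for n,a,top,claw in((1,np.pi,(290,302),(318,255)),(2,np.pi/3,(435,125),(478,160)),(3,-np.pi/3,(504,347),(455,352))):
    b=c+.062*np.array([np.cos(th+a),np.sin(th+a),0]);t=w(*top,.075);k=w(*claw,.036)
    cl=np.arctan2(*(k-b)[[1,0]]);g=th+a+np.pi
    print(n,"axis",b[:2],"seen",t[:2],"claw",k[:2],np.linalg.norm((k-b)[:2]),"deg",np.degrees(cl),"goal",np.degrees(g)%360,"short rad",(cl-g+np.pi)%(2*np.pi)-np.pi)
# collar height: front view from scene/side: match ray to post axis
P=c+.098*np.array([np.cos(th),np.sin(th),0])
s0,d=pickle.load(open("i0.pkl","rb"))
for z in np.arange(.094,.121,.004):
    q=np.array([P[0],P[1],z]);print(round(z,3),proj(d["scene"]["T"],d["scene"],q).round(1),proj(d["side"]["T"],d["side"],q).round(1),((proj(T,i,q)-[60,0])*2).round(1))
q=np.array([P[0],P[1],.13]);print("top",proj(d["scene"]["T"],d["scene"],q).round(1),proj(d["side"]["T"],d["side"],q).round(1))
E
python3 fit.py
```

```text
burr [0.53651562 0.12201923 0.03      ] carrier [0.53664432 0.12691018 0.018     ] post [0.62887114 0.15164128 0.13      ] 0.09698972475471378
th 0.3103735180822699
1 axis [0.47747801 0.10308354] seen [0.48131521 0.10293091] claw [0.48858304 0.12319354] 0.022972457544618297 deg 61.09187904047405 goal 17.783092658741396 short rad 0.7558809174041166
2 axis [0.54963564 0.18261514] seen [0.54933053 0.17947223] claw [0.57064661 0.16920447] 0.024926026811785566 deg -32.54886481159318 goal 257.7830926587414 short rad 1.2159367255621012
3 axis [0.58243322 0.080359  ] seen [0.58226801 0.0817268 ] claw [0.55995995 0.07249846] 0.023808310719144753 deg -160.72155205401515 goal 137.78309265874142 short rad 1.0732964244461014
0.094 [323.9 185.7] [251.8 185.8] [626.4 188.8]
0.098 [324.  184.6] [251.8 184.6] [629.1 188.1]
0.102 [324.1 183.5] [251.7 183.3] [631.8 187.4]
0.106 [324.1 182.4] [251.7 182. ] [634.7 186.7]
0.11 [324.2 181.3] [251.6 180.7] [637.6 186. ]
0.114 [324.3 180.2] [251.5 179.4] [640.6 185.3]
0.118 [324.3 179.1] [251.5 178.1] [643.7 184.5]
top [324.5 175.8] [251.3 174.1]
```

The fit is consistent: the post radius comes out at 97 mm against 98 given, and the bolts sit where the wings are seen. The collar is at z ≈ 0.098. I'll pinch high (TCP z ≈ 63 mm) so the gripper body (70 mm above the TCP) clears the 130 mm post. Bolt 1 is first.

```bash
python3 -m crank '[[[15,-24,0,0,0],[14,-24,0,0,0],[14,-24,0,0,0],[0,0,20,0.105,0],[0,0,20,0.105,0],[0,0,20,0.105,0],[0,0,20,0.105,0],[0,0,0,0,0],[0,0,0,0,0]]]' 35 && python3 - <<'E'
from h import *
import pickle
s=ctrl.get_state();i=get_image("wrist");T=toolT(s)@i["T_tool_cam"];pickle.dump((s,i),open("i2.pkl","wb"))
tip=toolT(s)[:3,:3];print("tool y deg",np.degrees(np.arctan2(tip[1,1],tip[0,1])), "axis px",proj(T,i,[.478,.103,.075]),proj(T,i,[.478,.103,.047]))
save(i,"w2")
E
```

```text
time: 1.53
position: [0.478, 0.1022, 0.1418]
tool_rot: [-2.634, -1.711, 0.004]
ft_force: [-0.8, -0.1, 0.6]
grip_width: 0.513
grip_force: 0.0
tool y deg -23.973171760385608 axis px [278.19997093 220.48239551] [278.33305159 210.01976656]
```

View pics/w2.png

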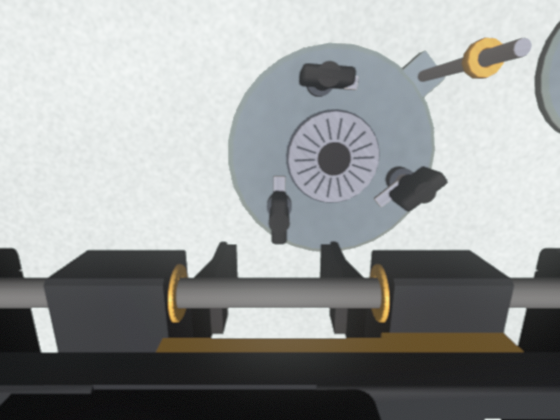

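Wing 1 is upright in the picture at (279,215) and centred between the fingers. I'll descend, pinch, and turn 0.85 rad plus some extra.

```bash
python3 -m crank '[[[0,0,27,0,0],[0,0,27,0,0],[0,0,25,0,0],[0,0,0,0,0],[0,0,0,0,1],[0,0,0,0,1],[0,0,0,0,1],[0,0,0,0,1],[0,0,0,0,1]]]' 35; python3 -m crank '[[[0,0,0,0.1,1],[0,0,0,0.1,1],[0,0,0,0.1,1],[0,0,0,0.1,1],[0,0,0,0.1,1],[0,0,0,0.1,1],[0,0,0,0.1,1],[0,0,0,0,1]]]'; python3 -c "
from h import *
s=ctrl.get_state();m=toolT(s);print(np.degrees(np.arctan2(m[1,1],m[0,1])),s['torque'],s['joint_positions'])"
```

```text
time: 2.33
position: [0.4791, 0.1032, 0.065]
tool_rot: [2.635, 1.709, 0.004]
ft_force: [0.0, -0.6, -0.3]
grip_width: 0.21
grip_force: 0.0
time: 3.0
position: [0.4795, 0.1024, 0.0648]
tool_rot: [3.062, 0.698, 0.005]
ft_force: [1.8, -1.7, 2.8]
grip_width: 0.167
grip_force: 35.0
-64.32284889187258 [-0.51758018 -0.2946958   0.02318281] [-0.14955281  0.12976572 -0.12275649  2.01867906  0.02048043  0.99121664
 -1.40509876]
```

```bash
python3 -m crank '[[[0,0,0,0.08,1],[0,0,0,0.08,1],[0,0,0,0.05,1],[0,0,0,0,1],[0,0,0,0,1]]]'; python3 -c "
from h import *
s=ctrl.get_state();m=toolT(s);print(np.degrees(np.arctan2(m[1,1],m[0,1])),s['torque'])"
```

```text
time: 3.42
position: [0.4796, 0.1022, 0.0647]
tool_rot: [3.117, 0.383, 0.005]
ft_force: [2.1, -4.2, 5.2]
grip_width: 0.166
grip_force: 35.0
-76.0000022822951 [-1.04309595 -0.41782142  0.34576237]
```

Bolt 1 has hit its stop: the moment rose to 0.35 N m at the expected angle. Next I release, lift, go over bolt 2 and turn back to grip at +56°.

```bash
python3 -m crank '[[[0,0,0,0,0],[0,0,0,0,0],[0,0,0,0,0],[0,0,-25,0,0],[0,0,-25,0,0],[0,0,-20,0,0],[29,-20,0,0,0],[29,-20,0,0,0],[29,-21,0,0,0],[0,0,0,0,0]]]'
python3 -m crank '[[[0,0,0,-0.12,0],[0,0,0,-0.12,0],[0,0,0,-0.12,0],[0,0,0,-0.12,0],[0,0,0,-0.12,0],[0,0,0,-0.12,0],[0,0,0,-0.12,0],[0,0,0,-0.12,0],[0,0,0,-0.12,0],[0,0,0,-0.12,0]]]'
python3 -m crank '[[[0,0,0,-0.12,0],[0,0,0,-0.12,0],[0,0,0,-0.12,0],[0,0,0,-0.12,0],[0,0,0,-0.12,0],[0,0,0,-0.12,0],[0,0,0,-0.12,0],[0,0,0,-0.12,0],[0,0,0,-0.12,0],[0,0,0,0,0]]]'
cat > look.py <<'E'
from h import *
import sys
s=ctrl.get_state();i=get_image("wrist");M=toolT(s);T=M@i["T_tool_cam"]
print("tool y deg",np.degrees(np.arctan2(M[1,1],M[0,1])),"j7",s["joint_positions"][6])
for a in sys.argv[2:]: print(a,proj(T,i,eval(a)).round(1))
save(i,sys.argv[1])
E
python3 look.py w3 [.5496,.182,.075]
```

```text
time: 4.25
position: [0.5492, 0.1903, 0.1325]
tool_rot: [-3.113, -0.388, -0.0]
ft_force: [-0.1, 0.9, 0.6]
grip_width: 0.498
grip_force: 0.0
time: 5.08
position: [0.5465, 0.1835, 0.1326]
tool_rot: [-2.352, -2.08, 0.003]
ft_force: [0.1, 0.6, -0.2]
grip_width: 0.5
grip_force: 0.0
time: 5.92
position: [0.5466, 0.1834, 0.1326]
tool_rot: [-0.952, -2.991, 0.001]
ft_force: [-0.1, -0.4, 0.0]
grip_width: 0.502
grip_force: 0.0
tool y deg 54.6859381325217 j7 0.5014776129820668
[.5496,.182,.075] [279.9 231. ]
```

View pics/w3.png

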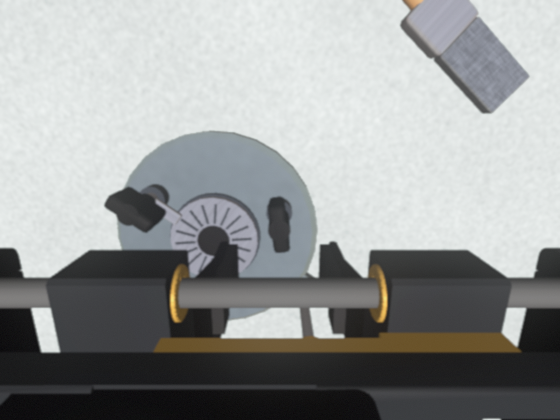

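Claw 1 now points at the burr's centre. Wing 2 at (280,225) is aligned between the fingers, so I'll descend, pinch and turn about 1.2 rad.

```bash
python3 -m crank '[[[-3,0,25,0,0],[0,0,25,0,0],[0,0,18,0,0],[0,0,0,0,1],[0,0,0,0,1],[0,0,0,0,1],[0,0,0,0,1],[0,0,0,0,1],[0,0,0,0,1],[0,0,0,0,1]]]' 35; python3 -m crank '[[[0,0,0,0.11,1],[0,0,0,0.11,1],[0,0,0,0.11,1],[0,0,0,0.11,1],[0,0,0,0.11,1],[0,0,0,0.11,1],[0,0,0,0.11,1],[0,0,0,0.11,1],[0,0,0,0.11,1],[0,0,0,0,1]]]'; python3 -c "
from h import *
s=ctrl.get_state();m=toolT(s);print(np.degrees(np.arctan2(m[1,1],m[0,1])),s['torque'])"
```

```text
time: 6.8
position: [0.5509, 0.1809, 0.067]
tool_rot: [0.96, 2.99, -0.0]
ft_force: [-2.6, -1.2, 6.4]
grip_width: 0.162
grip_force: 35.0
time: 7.63
position: [0.5495, 0.1802, 0.0669]
tool_rot: [2.271, 2.17, -0.004]
ft_force: [-5.2, -3.4, 9.5]
grip_width: 0.165
grip_force: 34.9
-2.5937326611600025 [-0.76871693  1.37149875  0.02110215]
```

```bash
python3 -m crank '[[[0,0,0,0.08,1],[0,0,0,0.08,1],[0,0,0,0.08,1],[0,0,0,0,1],[0,0,0,0,1]]]'; python3 -c "
from h import *
s=ctrl.get_state();m=toolT(s);print(np.degrees(np.arctan2(m[1,1],m[0,1])),s['torque'])"
```

```text
time: 8.05
position: [0.5491, 0.1803, 0.0669]
tool_rot: [2.51, 1.889, -0.005]
ft_force: [-7.0, -3.6, 11.1]
grip_width: 0.166
grip_force: 34.9
-16.084792658618166 [-7.98321447e-01  1.59135488e+00  7.12774764e-04]
```

```bash
python3 -m crank '[[[0,0,0,0.06,1],[0,0,0,0.06,1],[0,0,0,0,1],[0,0,0,0,1]]]'; python3 -c "
from h import *
s=ctrl.get_state();m=toolT(s);print(np.degrees(np.arctan2(m[1,1],m[0,1])),s['torque'])"
```

```text
time: 8.38
position: [0.549, 0.1804, 0.0669]
tool_rot: [2.617, 1.737, -0.005]
ft_force: [-6.4, -3.3, 9.8]
grip_width: 0.169
grip_force: 35.6
-22.871210461401553 [-0.75398553  1.68062102  0.41147517]
```

Bolt 2 is at its stop (moment 0.41 N m). On to bolt 3, gripping at +108°.

```bash
python3 -m crank '[[[0,0,0,0,0],[0,0,0,0,0],[0,0,0,0,0],[0,0,-25,0,0],[0,0,-25,0,0],[0,0,-20,0,0],[-27,23,0,0,0],[-26,23,0,0,0],[-26,24,0,0,0],[0,0,0,0,0]]]'
python3 -m crank '[[[0,0,0,-0.12,0],[0,0,0,-0.12,0],[0,0,0,-0.12,0],[0,0,0,-0.12,0],[0,0,0,-0.12,0],[0,0,0,-0.12,0],[0,0,0,-0.12,0],[0,0,0,-0.12,0],[0,0,0,-0.12,0],[0,0,0,-0.12,0]]]'
python3 -m crank '[[[0,0,0,-0.12,0],[0,0,0,-0.12,0],[0,0,0,-0.12,0],[0,0,0,-0.12,0],[0,0,0,-0.12,0],[0,0,0,-0.12,0],[0,0,0,-0.12,0],[0,0,0,-0.12,0],[0,0,0,-0.12,0],[0,0,0,0,0]]]'
python3 look.py w4 [.5824,.0805,.075]
```

```text
time: 9.22
position: [0.5869, 0.0712, 0.1357]
tool_rot: [2.623, 1.718, -0.001]
ft_force: [0.5, -1.2, -0.3]
grip_width: 0.497
grip_force: 0.0
time: 10.05
position: [0.5843, 0.0815, 0.1354]
tool_rot: [1.173, 2.914, 0.001]
ft_force: [-0.9, 0.8, -0.5]
grip_width: 0.502
grip_force: 0.0
time: 10.88
position: [0.5843, 0.0814, 0.1354]
tool_rot: [-0.488, 3.103, 0.001]
ft_force: [-0.2, 0.4, -0.1]
grip_width: 0.501
grip_force: 0.0
tool y deg 107.86743132481163 j7 1.6084700486274024
[.5824,.0805,.075] [278.3 222.9]
```

View pics/w4.png

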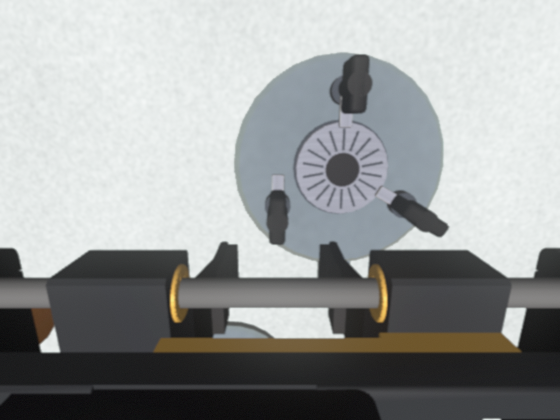

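Claws 1 and 2 point at the burr. Wing 3 at (278,213) is aligned, so I'll pinch and turn it.

```bash
python3 -m crank '[[[2,0,25,0,0],[0,0,25,0,0],[0,0,21,0,0],[0,0,0,0,1],[0,0,0,0,1],[0,0,0,0,1],[0,0,0,0,1],[0,0,0,0,1],[0,0,0,0,1],[0,0,0,0,1]]]' 35; python3 -m crank '[[[0,0,0,0.11,1],[0,0,0,0.11,1],[0,0,0,0.11,1],[0,0,0,0.11,1],[0,0,0,0.11,1],[0,0,0,0.11,1],[0,0,0,0.11,1],[0,0,0,0.11,1],[0,0,0,0.11,1],[0,0,0,0,1]]]'; python3 -c "
from h import *
s=ctrl.get_state();m=toolT(s);print(np.degrees(np.arctan2(m[1,1],m[0,1])),s['torque'])"; python3 -m crank '[[[0,0,0,0.07,1],[0,0,0,0.07,1],[0,0,0,0,1],[0,0,0,0,1]]]'; python3 -c "
from h import *
s=ctrl.get_state();m=toolT(s);print(np.degrees(np.arctan2(m[1,1],m[0,1])),s['torque'])"
```

```text
time: 11.77
position: [0.5836, 0.0802, 0.0662]
tool_rot: [-0.482, 3.101, -0.002]
ft_force: [0.3, -1.2, 4.9]
grip_width: 0.165
grip_force: 35.0
time: 12.6
position: [0.5835, 0.0797, 0.0662]
tool_rot: [1.056, 2.956, 0.0]
ft_force: [0.7, -2.5, 6.1]
grip_width: 0.162
grip_force: 35.0
50.68454222355341 [-0.51950152 -0.06502127 -0.0260821 ]
time: 12.93
position: [0.5832, 0.0801, 0.0662]
tool_rot: [1.253, 2.878, 0.0]
ft_force: [-0.6, -1.8, 6.2]
grip_width: 0.167
grip_force: 35.0
42.95413784848238 [-0.41609239  0.10431221  0.11915899]
```

```bash
python3 -m crank '[[[0,0,0,0.06,1],[0,0,0,0.04,1],[0,0,0,0,1],[0,0,0,0,1]]]'; python3 -c "
from h import *
s=ctrl.get_state();m=toolT(s);print(np.degrees(np.arctan2(m[1,1],m[0,1])),s['torque'])"; python3 -m crank '[[[0,0,0,0,0],[0,0,0,0,0],[0,0,0,0,0],[0,0,-25,0,0],[0,0,-25,0,0],[0,0,-20,0,0],[0,0,0,0,0]]]'; python3 -m crank '[[[0,0,-10,-0.12,0],[0,0,-10,-0.12,0],[0,0,-10,-0.12,0],[0,0,-10,-0.12,0],[0,0,-10,-0.12,0],[0,0,-10,-0.12,0],[0,0,0,-0.12,0],[0,0,0,0,0]]]';  python3 -c "
from h import *
s=ctrl.get_state();m=toolT(s);print(np.degrees(np.arctan2(m[1,1],m[0,1])));print(np.linalg.inv(m)@[.489,-.253,.06,1])"
```

```text
time: 13.27
position: [0.5832, 0.08, 0.0662]
tool_rot: [1.395, 2.812, 0.0]
ft_force: [0.1, -1.4, 5.7]
grip_width: 0.167
grip_force: 36.0
37.2461037467005 [-0.40000968  0.07749257  0.22209195]
time: 13.85
position: [0.5849, 0.0815, 0.1391]
tool_rot: [1.393, 2.809, 0.007]
ft_force: [1.4, -0.7, -0.2]
grip_width: 0.488
grip_force: 0.0
time: 14.52
position: [0.5822, 0.0808, 0.1944]
tool_rot: [0.122, 3.139, 0.0]
ft_force: [-0.4, -0.2, -0.1]
grip_width: 0.503
grip_force: 0.0
85.55117769673568
[ 0.06698598 -0.34008927  0.13424394  1.        ]
```

```bash
python3 -m crank '[[[7,-38,0,0,0],[7,-38,0,0,0],[7,-38,0,0,0],[7,-38,0,0,0],[7,-38,0,0,0],[8,-38,0,0,0],[8,-38,0,0,0],[8,-37,0,0,0],[8,-37,0,0,0],[0,0,0,0,0]]]'; python3 - <<'E'
from h import *
import pickle
m=[];s=ctrl.get_state()
W=get_image("wrist");S=get_image("scene");D=get_image("side");pickle.dump((s,W,S,D),open("i5.pkl","wb"))
M=toolT(s);T=M@W["T_tool_cam"];print(s["position"],np.degrees(np.arctan2(M[1,1],M[0,1])),proj(T,W,[.489,-.253,.022]))
c=np.zeros((600,800,3),np.uint8)
c[:330,:400]=cv2.resize(S["pixels"][160:226,255:335,::-1],(400,330),interpolation=cv2.INTER_CUBIC)
c[:400,400:]=cv2.resize(D["pixels"][165:250,185:270,::-1],(400,400),interpolation=cv2.INTER_CUBIC)
w=W["pixels"][:,:,::-1];c[330:600,:360]=cv2.resize(w,(360,270))
cv2.imwrite("pics/c5.png",c)
E
```

```text
time: 15.35
position: [0.4833, -0.2622, 0.1935]
tool_rot: [-0.152, -3.135, 0.007]
ft_force: [-1.0, -1.3, 0.5]
grip_width: 0.502
grip_force: 0.0
[ 0.48331931 -0.26223233  0.19345974] 84.45333390919585 [288.66161608 196.81963711]
```

View pics/c5.png

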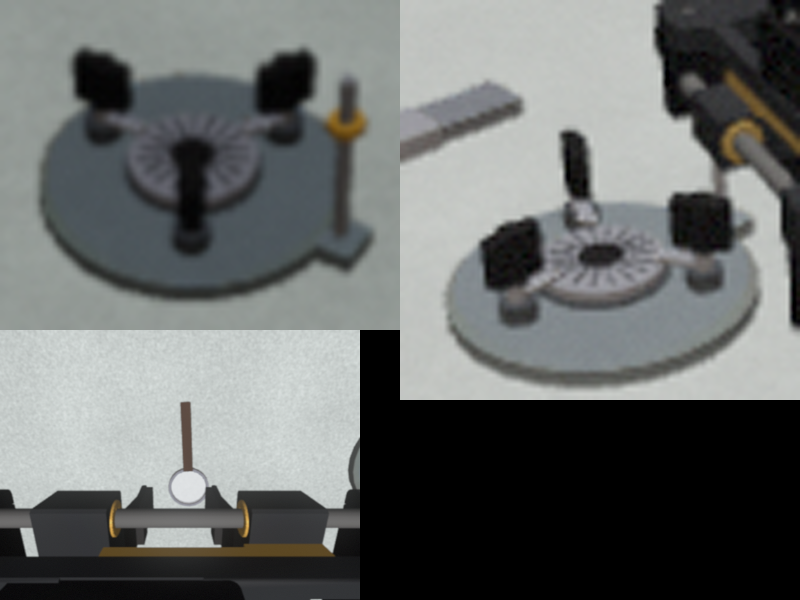

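All three claws point at the burr's centre in both views. In the wrist picture the lens glass is at full pixel (292,244) and the handle end at (288.5,113.5).

```bash
python3 - <<'E'
from h import *
import pickle
s,W,S,D=pickle.load(open("i5.pkl","rb"));M=toolT(s);T=M@W["T_tool_cam"]
g=W["pixels"].astype(int);dark=((g[:,:,0]-g[:,:,2]>12)&(g.sum(2)<330)).astype(np.uint8);dark[225:]=0
y,x=np.nonzero(dark);print(x.min(),x.max(),y.min(),y.max(),len(x))
e=ray(T,W,x[y<y.min()+4].mean(),y.min(),.022);j=ray(T,W,x[y>y.max()-4].mean(),y.max(),.022);c=ray(T,W,292.4,244.2,.01)
print("end",e,"junc",j,"glass",c,"len",np.linalg.norm(e-j),"ang",np.degrees(np.arctan2(*(j-e)[[1,0]])))
d=(j-e)/np.linalg.norm(j-e);G=e+d*.084;C=e+d*.146;print("grip",G,"centre",C)
print("tool delta mm",1e3*(np.linalg.inv(M)@[*G[:2],.013,1]))
E
```

```text
281 299 112 218 1479
end [ 0.4040736  -0.24564047  0.022     ] junc [ 0.51245928 -0.25148356  0.022     ] glass [ 0.54704904 -0.25353942  0.01      ] len 0.1085430718472712 ang -3.0858397237016875
grip [ 0.4879518  -0.25016236  0.022     ] centre [ 0.5498619  -0.25349994  0.022     ]
tool delta mm [  -3.95598956   13.25160986  180.39291994 1000.        ]
```

```bash
python3 -m crank '[[[-4,13,30,-0.03,0],[0,0,35,0,0],[0,0,35,0,0],[0,0,35,0,0],[0,0,30,0,0],[0,0,10,0,0],[0,0,0,0,0],[0,0,0,0,0]]]'; python3 -c "
from h import *
s=ctrl.get_state();m=toolT(s);print(np.degrees(np.arctan2(m[1,1],m[0,1])),s['position']);print(1e3*(np.linalg.inv(m)@[.487,-.250,.005,1]))"
```

```text
time: 16.17
position: [0.4939, -0.2392, 0.0201]
tool_rot: [0.078, 3.14, 0.001]
ft_force: [0.6, -0.6, 1.0]
grip_width: 0.498
grip_force: 0.0
87.15378772604646 [ 0.49390344 -0.23921603  0.02013077]
[   6.36518036  -11.12005052   15.12350918 1000.        ]
```

```bash
python3 -m crank '[[[6,-11,0,0,0],[0,0,0,0,0],[0,0,15,0,0],[0,0,0,0,0],[0,0,0,0,0],[0,0,0,0,1],[0,0,0,0,1],[0,0,0,0,1],[0,0,0,0,1],[0,0,0,0,1]]]' 30; python3 -m crank '[[[0,0,0,0,1],[0,0,0,0,1],[0,0,-15,0,1],[0,0,-30,0,1],[0,0,-40,0,1],[0,0,-40,0,1],[0,0,-20,0,1],[0,0,0,0,1],[0,0,0,0,1]]]' 40;  python3 -c "
from h import *
s=ctrl.get_state();m=toolT(s);print(np.degrees(np.arctan2(m[1,1],m[0,1])),s['position'],s['joint_positions'])
print(np.linalg.inv(m)@[.4745,.122,.15,1])"; python3 look.py w6
```

```text
time: 17.0
position: [0.4867, -0.2509, 0.0049]
tool_rot: [0.08, 3.14, -0.0]
ft_force: [0.2, 0.7, 0.5]
grip_width: 0.207
grip_force: 0.6
time: 17.75
position: [0.487, -0.2513, 0.1505]
tool_rot: [0.08, 3.138, -0.002]
ft_force: [-0.2, 0.1, -1.6]
grip_width: 0.183
grip_force: 40.0
87.08379075942922 [ 0.48696903 -0.25127888  0.15049519] [ 0.48387166  0.15407564 -0.06142833  1.80155417  0.01039841  1.18390903
  1.93916816]
[3.14437734e-02 3.72161436e-01 3.69490873e-05 1.00000000e+00]
tool y deg 87.08379075942922 j7 1.939168161894419
```

View pics/w6.png

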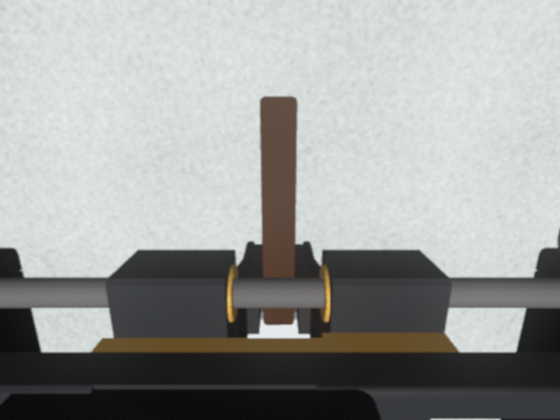

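The lens is held straight: the handle runs from (279,97) to (279,320) and 1.6 N of weight is felt. I'll carry it over the burr at z = 0.15.

```bash
python3 -m crank '[[[0,15,0,0,1],[3,32,0,0,1],[3,38,0,0,1],[4,40,0,0,1],[4,40,0,0,1],[4,40,0,0,1],[4,40,0,0,1],[4,40,0,0,1],[3,37,0,0,1],[2,25,0,0,1]]]'; python3 -m crank '[[[0,15,0,0,1],[0,8,0,0,1],[0,2,0,0,1],[0,0,0,0,1],[0,0,0,0,1],[0,0,0,0,1]]]'; python3 - <<'E'
from h import *
import pickle
s=ctrl.get_state();S=get_image("scene");D=get_image("side");W=get_image("wrist");pickle.dump((s,W,S,D),open("i7.pkl","wb"))
M=toolT(s);print(s["position"],np.degrees(np.arctan2(M[1,1],M[0,1])),s["tool_rot"])
L=lambda x,z:(M@[-x,0,0,1])[:3]+[0,0,z]
G=(M@[-62e-3,0,0,1])[:3];print("pred glass xy",G)
T=M@W["T_tool_cam"];print("glass px",proj(S["T"],S,G),proj(D["T"],D,G),"handle end top wrist",proj(T,W,(M@[.084,0,-.017,1])[:3]))
c=np.zeros((480,800,3),np.uint8)
c[:,:400]=cv2.resize(S["pixels"][130:226,245:325,::-1],(400,480),interpolation=cv2.INTER_CUBIC)
c[:,400:]=cv2.resize(D["pixels"][142:250,180:270,::-1],(400,480),interpolation=cv2.INTER_CUBIC)
cv2.imwrite("pics/c7.png",c)
E
```

```text
time: 18.63
position: [0.4706, 0.1012, 0.1472]
tool_rot: [-0.074, -3.136, -0.001]
ft_force: [0.2, 0.1, -1.8]
grip_width: 0.176
grip_force: 40.0
time: 19.13
position: [0.4744, 0.1204, 0.1491]
tool_rot: [-0.084, -3.14, 0.001]
ft_force: [1.2, -0.0, -1.3]
grip_width: 0.178
grip_force: 40.0
[0.47437624 0.12035264 0.14907139] 86.93929674752712 [-8.38790866e-02 -3.13963630e+00  1.12910305e-03]
pred glass xy [0.53628778 0.11704218 0.14902078]
glass px [292.10428789 159.12722926] [224.53833412 179.88174578] handle end top wrist [279.30239708  93.77187119]
```

View pics/c7.png

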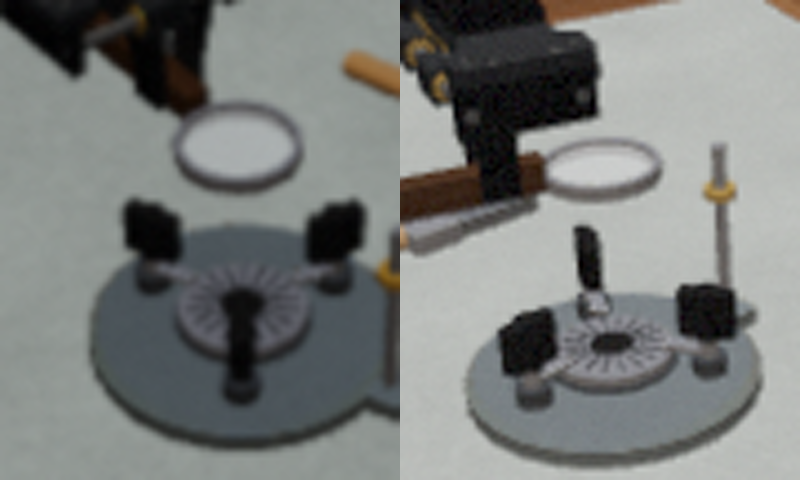

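The glass is at scene (292.6,158.6) / side (225.7,179.8), within about 1 px of prediction, and looks level. The burr's hole is at scene (293.6,190.6) / side (226.8,219.2). I'll work out the relative offset.

```bash
python3 - <<'E'
from h import *
import pickle
s,W,S,D=pickle.load(open("i7.pkl","rb"));M=toolT(s)
def tri(a,b):
    A=[]
    for I,(u,v) in((S,a),(D,b)):
        P=np.linalg.inv(I["T"])[:3];x=(u-I["cx"])/I["fx"];y=(v-I["cy"])/I["fy"];A+=[x*P[2]-P[0],y*P[2]-P[1]]
    X=np.linalg.svd(np.array(A))[2][-1];return X[:3]/X[3]
g=tri((292.6,158.6),(225.7,179.8));b=tri((293.6,190.6),(226.8,219.2));k=tri((324.3,184.5),(251.9,184.9));p=tri((324.6,175.8),(251.8,174.8))
print("glass",g,"burr",b,"collar",k,"posttop",p)
E
python3 -c "
from h import *
s=ctrl.get_state();m=toolT(s);print(s['position'])"
```

```text
glass [0.53843947 0.11665187 0.15032819] burr [0.53573317 0.12309392 0.02817537] collar [0.6300673  0.15270963 0.0972247 ] posttop [0.6303502  0.15148306 0.12901111]
[0.47452368 0.1210964  0.14953104]
```

```bash
python3 -m crank '[[[1,5,0,0,1],[0,0,10,0,1],[0,0,15,0,1],[0,0,15,0,1],[0,0,9,0,1],[0,0,3,0,1],[0,0,0,0,1],[0,0,0,0,1],[0,0,0,0,1],[0,0,0,0,1]]]'; python3 - <<'E'
from h import *
s=ctrl.get_state();S=get_image("scene");D=get_image("side")
M=toolT(s);print(s["position"],s["ft_force"],abs(s["qd"]).max(),"pred glass",(M@[-.0615,0,0,1])[:3])
c=np.zeros((480,800,3),np.uint8)
c[:,:400]=cv2.resize(S["pixels"][145:225,255:335,::-1],(400,480)[:1]+(400,),interpolation=cv2.INTER_CUBIC).repeat(1,0)[:400] if 0 else cv2.resize(S["pixels"][140:236,255:335,::-1],(400,480),interpolation=cv2.INTER_CUBIC)
c[:,400:]=cv2.resize(D["pixels"][142:250,180:270,::-1],(400,480),interpolation=cv2.INTER_CUBIC)
cv2.imwrite("pics/c8.png",c)
E
```

```text
time: 20.12
position: [0.4743, 0.1273, 0.0984]
tool_rot: [0.08, 3.139, 0.0]
ft_force: [0.3, -0.3, -1.9]
grip_width: 0.18
grip_force: 40.0
[0.47431094 0.12732825 0.09836002] [ 0.34195291 -0.33207786 -1.92726916] 0.002786897912407976 pred glass [0.5357313  0.12420089 0.09845621]
```

View pics/c8.png

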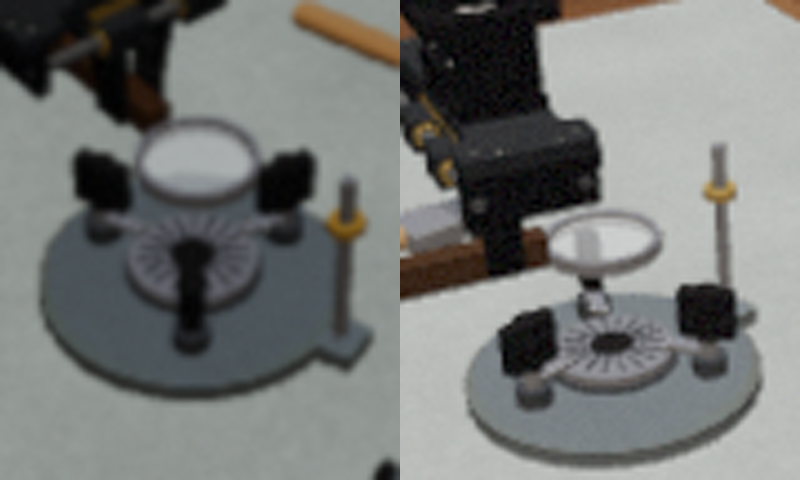

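The glass is at scene (294.4,171.6) / side (225.9,196.5), above the burr and clear of the wings, and the arm is still. I'll check by triangulation and hand in if it agrees.

```bash
python3 - <<'E'
from h import *
import pickle
s,W,S,D=pickle.load(open("i7.pkl","rb"))
A=[]
for I,(u,v) in((S,(294.4,171.6)),(D,(225.9,196.5))):
    P=np.linalg.inv(I["T"])[:3];x=(u-I["cx"])/I["fx"];y=(v-I["cy"])/I["fy"];A+=[x*P[2]-P[0],y*P[2]-P[1]]
X=np.linalg.svd(np.array(A))[2][-1];X=X[:3]/X[3];print(X)
if np.hypot(*(X[:2]-[.536,.1225]))<.006 and abs(X[2]-.0975)<.004: print(job.close_job())
E
```

```text
[0.53776191 0.12377635 0.09913932]
the job is handed in; nothing more can be done
None
```

I turned the three bolts to their stops in order (opposite the post first, then clockwise) and handed in with the lens held still and level over the burr: about 2 mm off the axis and 1–2 mm from the collar's height by my camera measurements, with no verdict returned.

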